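# Feed a hook carrier into the hanging rail and slide it into its catch

### The job

Put the loose hook carrier back on the hanging rail: feed its slider into the rail's open end and slide it along inside until the rail's spring catch snaps into the slider and holds it. The catch gets clamped wherever the last shift wanted it, so feel for it; work gently, never forcing the carrier against the rail or the catch. Then let go, leaving the carrier hanging there, and leave the other things on the counter alone.

Things in the scene. Friction and masses are not known exactly. Their poses are not given: they have to be found in the camera images.
- carrier: Loose hook carrier, 0.12 to 0.21 kg, standing on its foot. Steel strip 30 mm wide bent to a J: foot 60 x 30 x 3 mm, lip 24 mm high at its -x end, back 122 mm high at its +x end (rear face at x = +24 mm), grip block on top, T slider behind. Origin: underside of the foot, 36 mm from the lip's outer face, y in the middle. z up, +x from lip to slider, +y its way into the rail, nose first.
- carrier_grip (a point): Middle of the grey grip block on top of the carrier's back, to hold it by; at (16, 0, 128) mm in the carrier's frame. Block 16 mm (x) by 24 mm (y), z 106 to 150 mm. Once in the rail, the rail's top face is 26 mm below this point and its front face 10.5 mm behind it (+x), so fingertips must stay higher than that.
- carrier_slider (a point): Middle of the carrier's plastic T slider, (36.75, 0, 85) mm in its frame. Head x 31 to 42.5, y -24 to +27, z 73 to 97 mm, runs inside the rail; neck 9 mm high, x 24 to 31, y -20 to +11, runs in the slot. Play in the rail 1.5 mm each way in x and z. An upright groove for the catch pin, 12 mm wide (y -6 to +6), 4.5 mm deep, crosses the head's rear (+x) face.
- carrier_nose (a point): Tip of the slider's nose, (34, 27, 85) mm in the carrier's frame. The front 16 mm taper to it, 14 mm high and 1 mm thick: it finds the opening and wedges the catch pin back (spring 1.5 to 3.5 N). Nose and ride over the pin are felt as some 2 to 7 N along the rail over 20 mm; then the pin drops into the groove with 2 mm play and the carrier is stopped dead, both ways: the push rises steadily.
- rail: Hanging rail, fixed: aluminium C profile 380 mm long, 33 mm high, 20.5 mm deep, on two posts behind it at y = -150 and +150 mm with feet 8 mm high, x -45 to +95 mm. A slot 12 mm high faces -x; top face at z = 206.5 mm. Origin: on the counter below the middle of the front face; rail along y, open end at -y, end cap at +y. Two like carriers stay fixed near the cap at y = +110 and +162 mm.
- rail_mouth (a point): Centre of the rail's open end, 10.25 mm behind its front face, 190 mm up; axes as the rail, +y leads in. The channel inside is 14.5 mm deep (x) and 27 mm high (z), straight, no funnel. A slider centred in the channel has its middle on the line from here to rail_end; the carrier's origin is then 26.5 mm in front of the rail's front face and 105 mm up, its axes those of the rail.
- rail_end (a point): The same point at the closed end, 380 mm along the rail's +y from rail_mouth. The spring catch is a black block (28 mm wide) clamped behind the rail, its steel plunger's knob pointing to +x; its middle is 100 to 220 mm in from the mouth, unmeasured: find it by feel. Its 8 mm round pin reaches 9 mm into the channel through the rear wall.
- kidney_dish: Stainless kidney dish, 240 x 125 x 42 mm, on the counter; bystander. Origin under its middle.
- hemostat: Chrome locking hemostat, 145 x 60 x 8 mm, lying flat; bystander. Origin under its middle.
- goggles: Clear plastic safety goggles, 150 mm wide, 130 mm deep, 50 mm high, standing on lens and arms; bystander. Origin under the middle.
- pill_crusher: White plastic screw pill crusher, an upright cylinder 51 mm across and 82 mm high with a ribbed cap; bystander. Origin under its middle.
Mind the look-alikes: they are no part of the job. What is shaped like the carrier but yellow is not meant.

How it is judged:
On the way:
1. the slider has entered the channel at the open end, half its length inside (y of carrier_slider in the frame of rail_mouth between 0 and 0.08 m and x of carrier_slider in the frame of rail_mouth between -0.004 and 0.004 m and z of carrier_slider in the frame of rail_mouth between -0.005 and 0.005 m), for 0.05 s.
At the end, for the whole second after the job is handed in: The carrier hangs released, at rest and upright (within 0.17 rad) from its slider in the rail (slider within 4 mm across and 5 mm in height of the channel's centre line, 85 to 235 mm in from the mouth), the catch pin dropped over 2.5 mm deep into its groove (y of carrier_slider in the frame of rail_mouth between 0.085 and 0.235 m and x of carrier_slider in the frame of rail_mouth between -0.004 and 0.004 m and z of carrier_slider in the frame of rail_mouth between -0.005 and 0.005 m and y of catch_plunger in the frame of carrier_slider between -0.005 and 0.005 m and x of catch_plunger in the frame of carrier_slider between 0.04 and 0.046 m and angle between carrier's own z axis and vertical below 0.17 rad and linear speed of carrier below 0.01 m/s); the robot touches nothing.
It fails at once if the carrier is forced: over 30 N between it and the rail with its catch (contact force between carrier and rail above 30 N).
It fails at once if the kidney dish is shifted by more than 15 mm (distance of kidney_dish from where it was at the start of the episode above 0.015 m).
It fails at once if the hemostat is shifted by more than 15 mm (distance of hemostat from where it was at the start of the episode above 0.015 m).
It fails at once if the goggles is shifted by more than 15 mm (distance of goggles from where it was at the start of the episode above 0.015 m).
It fails at once if the pill crusher is shifted by more than 15 mm (distance of pill_crusher from where it was at the start of the episode above 0.015 m).
It also fails if it takes over 72 s, if anything falls off the work surface, if the arm or the gripper's body presses on something with over 40 N, if the wrist force passes 120 N, or if a joint passes its speed limit or range.

### The arm

A 6-joint arm with a two-finger parallel gripper is mounted at the origin on the work surface. World frame = base frame: x ahead of the robot, y to its left, z up, the work surface at z = 0. Lengths are in m, angles in rad, forces in N, time in s.
With the tool pointing down it reaches from about 0.3 to 0.825 m from the base axis. Payload 5.4 kg.
Tool frame: the origin (TCP) lies at the very end of the fingers, on their centre line; the grasp point (between the pads) lies 19 mm behind it; z points along the fingers, x is the direction in which the jaws open and shut, and the axes are right-handed (so a half turn about z gives the same grasp; the last joint's range is limited). The gripper opens to 92 mm and grips with 3 to 60 N. Pads are 20 mm wide; open, the fingers measure 128 mm over their backs; the gripper's body (75 mm by 189 mm) begins 69 mm behind the grasp point.
Start: joints at [-1.514, 0.158, 1.597, -0, 1.386, -0.21], TCP at [0.152, -0.555, 0.215] pointing down, gripper open.
Joint ranges: [-2.91, 2.91], [-0.94, 2.29], [0.18, 2.7], [-1.29, 4.43], [0.17, 2.64], [-3, 3]. Speed limits (rad/s): [2.57, 2.57, 3.14, 3.14, 3.14, 3.14].

### API

Orientations are given as a rotation vector (axis times angle).
In Python, from workcell import bot gives the robot as it stands. Calls block until the motion is done:
- bot.goto(position, orientation): joint-space move of the TCP to a pose.
- bot.line_to(position, rot=None, max_speed=0.15): straight line of the TCP; rot=None keeps the orientation; max_speed is the mean speed in m/s.
- bot.set_joints(angles): joint-space move.
- bot.set_gripper(opening, newtons=None): opening from 0.0 (shut) to 1.0 (fully open); newtons is the grip in N (None keeps the last); returns when the fingers have stopped.
- bot.hold(seconds).
- bot.inverse_kinematics(position, orientation): joint angles nearest the present ones, or None.
- bot.read_camera(name): name is "scene" or "side" or "wrist"; returns a dict with "pixels" (480x640x3 uint8, blue, green, red), "fx", "fy", "cx", "cy" (pixels), "R" (3x3) and "t" (3): a world point X has camera coordinates R X + t. Camera axes: x right, y down, z forward; pixel columns grow to the right and rows downward; lengths in m; the calibration is good to about 2 mm. A picture is of the moment at which its call begins. There is no depth.
A pose or a line that the arm cannot do raises bot.MotionError and nothing moves.
- bot.job_done(): hands the job in, once; it reports no verdict.
Readings, each from a call of its own:
- bot.current_clock(): time.
- bot.current_joints(): joint angles.
- bot.current_joint_vel(): joint speeds.
- bot.current_effort(): joint torques, N m.
- bot.current_ee_pos(): TCP position.
- bot.current_tool_rot(): TCP orientation.
- bot.current_contact_force(): force on the tool from outside, world axes, zero at the start.
- bot.current_ft_torque(): the same for the moment, N m.
- bot.current_opening(): opening from 0.0 (shut) to 1.0 (fully open).
Only numpy, scipy, OpenCV 4.12 (cv2) and the standard library are available. Lean on these libraries where they do the work, as an engineer would, in place of code of your own. Each camera call takes 0.05 s, during which the arm holds its last target.

## Working session

There is one attempt and no reset: what is moved stays moved. The work goes in short steps, each a Python script; the robot and the scene stay as the last script left them, time stands still between calls to the robot, and variables do not carry over. Pictures are saved under pics/ and viewed, and the job is handed in when it is done.

```bash
ls; mkdir -p pics; python3 - <<'E'
from workcell import bot
import cv2,numpy as np
for n in ["scene","side","wrist"]:
    c=bot.read_camera(n); cv2.imwrite(f"pics/{n}0.png",c["pixels"])
    np.savez(f"{n}0.npz",**c)
    print(n,c["fx"],c["cx"],c["cy"],np.round(c["R"],3).tolist(),np.round(c["t"],3), np.round(-c["R"].T@c["t"],3))
print(bot.current_clock(),bot.current_contact_force(),bot.current_tool_rot())
E
```

```text
pics
scene 454.5137014585269 315.3833485515159 238.24690383960208 [[0.797, 0.603, -0.015], [0.467, -0.633, -0.618], [-0.382, 0.486, -0.786]] [-0.418 -0.141  1.421] [ 0.943 -0.527  1.024]
side 605.7467575729748 328.26069204618574 237.5126160509902 [[-0.981, -0.193, -0.011], [-0.125, 0.675, -0.727], [0.148, -0.712, -0.686]] [0.519 0.124 1.571] [0.293 1.136 1.174]
wrist 409.8379740666363 319.3309432806352 234.0779458087393 [[0.262, -0.965, -0.001], [-0.922, -0.251, 0.295], [-0.285, -0.077, -0.955]] [-0.574 -0.032  0.392] [ 0.233 -0.532  0.384]
0.15 [ 0.0371656  -0.28841576 -0.84963977] [-2.49626902e+00  1.90565950e+00  1.47950881e-03]
```

View pics/scene0.png

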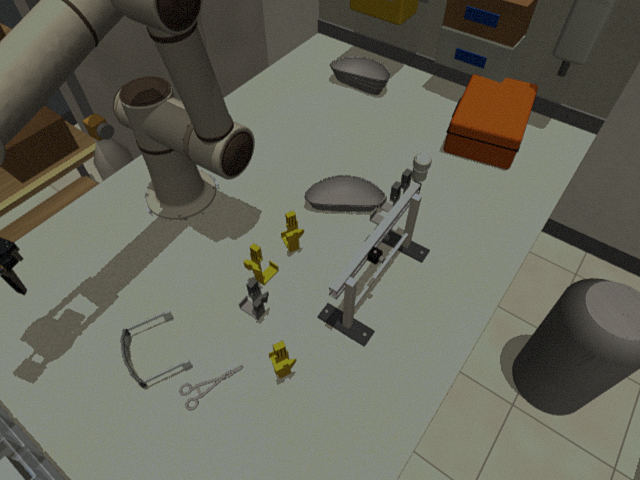

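View pics/side0.png

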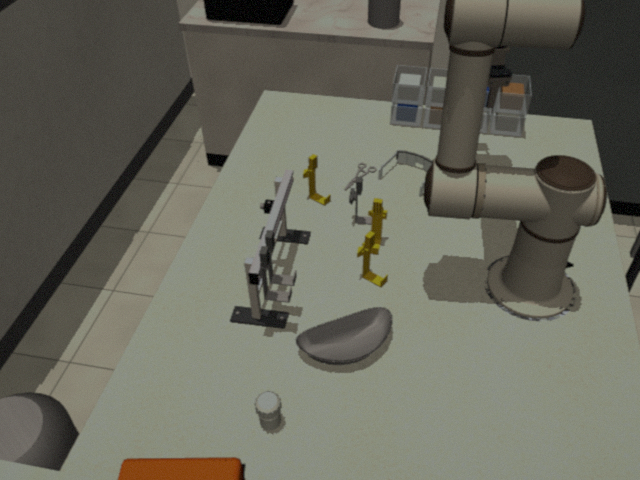

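View pics/wrist0.png

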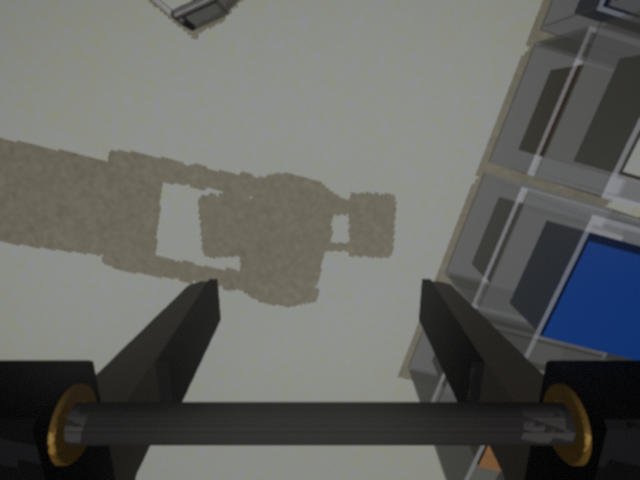

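The grey carrier is at about (253,298) in scene and (356,200) in side, with yellow look-alikes on either side of it. The rail runs from about (335,288) to (415,190) in scene. I'll zoom in.

```bash
python3 - <<'E'
import cv2
s=cv2.imread("pics/scene0.png"); d=cv2.imread("pics/side0.png")
cv2.imwrite("pics/c1.png",cv2.resize(s[225:335,215:355],None,fx=5.5,fy=5.4,interpolation=cv2.INTER_CUBIC))
cv2.imwrite("pics/c2.png",cv2.resize(s[140:350,310:440],None,fx=2.85,fy=2.85,interpolation=cv2.INTER_CUBIC))
cv2.imwrite("pics/c3.png",cv2.resize(d[140:340,225:425],None,fx=3,fy=3,interpolation=cv2.INTER_CUBIC))
E
```

```text
(no output)
```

View pics/c1.png

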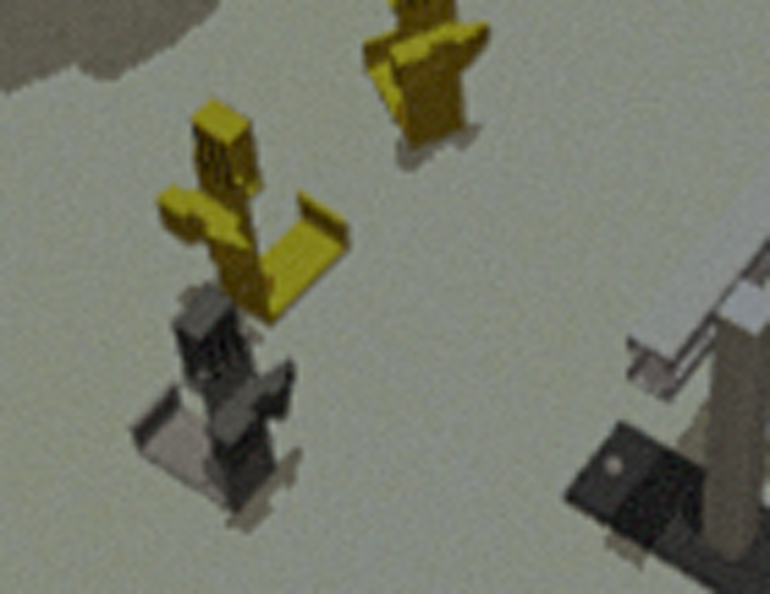

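View pics/c2.png

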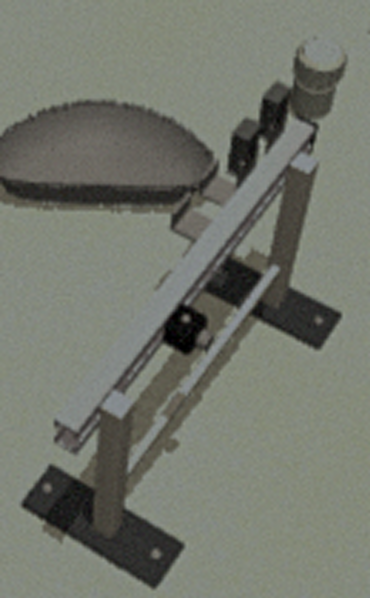

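View pics/c3.png

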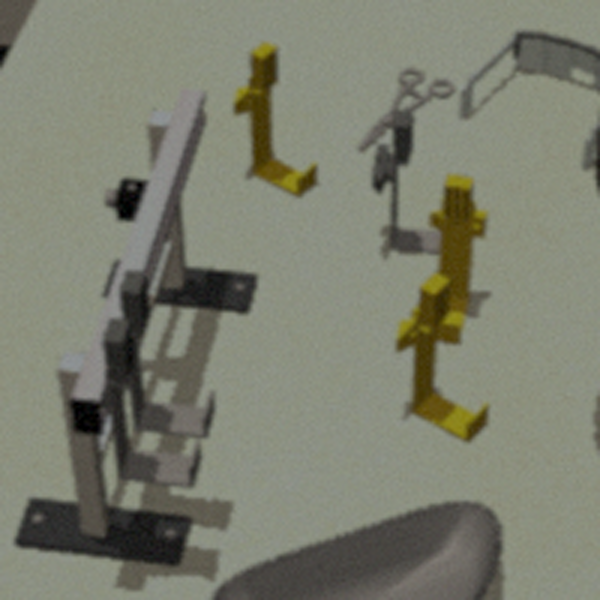

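```bash
cat > h.py <<'E'
import numpy as np,cv2
def load(n): return dict(np.load(n,allow_pickle=True))
def ray(c,uv,z):
    K=np.array([[c['fx'],0,c['cx']],[0,c['fy'],c['cy']],[0,0,1.]],float)
    uv=np.atleast_2d(np.array(uv,float)); d=(np.linalg.inv(K)@np.c_[uv,np.ones(len(uv))].T).T@c['R']
    o=-c['R'].T@c['t']; s=(z-o[2])/d[:,2]; return o+s[:,None]*d
def proj(c,X):
    p=np.atleast_2d(X)@c['R'].T+c['t']; return np.c_[c['fx']*p[:,0]/p[:,2]+c['cx'],c['fy']*p[:,1]/p[:,2]+c['cy']]
E
python3 - <<'E'
from h import *
c=load("scene0.npz")
f=lambda L:np.array(L)/[5.5,5.4]+[215,225]
print(ray(c,f([(175,325),(205,285),(238,302),(205,345)]),.150).round(4))
print("foot",ray(c,f([(135,440),(235,510)]),.0).round(4))
print("mouth front,rear",ray(c,f([(628,342),(668,374)]),.2065).round(4))
g=lambda L:np.array(L)/[2.85,2.85]+[310,140]
print("front edge",ray(c,g([(55,425),(292,127),(313,135),(78,430)]),.2065).round(4))
d=load("side0.npz"); k=lambda L:np.array(L)/[3,3]+[225,140]
print("side rail front",ray(d,k([(206,92),(188,90),(105,400),(72,398)]),.2065).round(4))
print("side grip top",ray(d,k([(393,117),(411,113)]),.15).round(4))
E
```

```text
[[ 0.4742 -0.1872  0.15  ]
 [ 0.4707 -0.1649  0.15  ]
 [ 0.4875 -0.1631  0.15  ]
 [ 0.4908 -0.1872  0.15  ]]
foot [[ 0.4224 -0.1879  0.    ]
 [ 0.4848 -0.1878  0.    ]]
mouth front,rear [[ 0.6495 -0.1114  0.2065]
 [ 0.6701 -0.1141  0.2065]]
front edge [[ 0.6508 -0.1128  0.2065]
 [ 0.6379  0.2598  0.2065]
 [ 0.6576  0.2621  0.2065]
 [ 0.6669 -0.1062  0.2065]]
side rail front [[ 0.6402 -0.1039  0.2065]
 [ 0.6565 -0.1039  0.2065]
 [ 0.626   0.2713  0.2065]
 [ 0.6503  0.2738  0.2065]]
side grip top [[ 0.4833 -0.1702  0.15  ]
 [ 0.468  -0.1791  0.15  ]]
```

```bash
cat >> h.py <<'E'
from scipy.spatial.transform import Rotation as Ro
R0=np.array([[0,-1,0],[-1,0,0],[0,0,-1.]])
def rv(yaw): return (Ro.from_euler('z',yaw)*Ro.from_matrix(R0)).as_rotvec()
def snap(bot,n,name):
    c=bot.read_camera(n); cv2.imwrite(f"pics/{name}.png",c["pixels"]); np.savez(f"{name}.npz",**c); return c
E
python3 - <<'E'
from h import *
from workcell import bot
p=bot.current_ee_pos()
bot.line_to([p[0],p[1],.32])
q=bot.inverse_kinematics([.50,-.15,.32],rv(0)); print(q)
bot.goto([.50,-.15,.32],rv(0))
bot.hold(.3)
snap(bot,"wrist","w1"); print(bot.current_clock(),bot.current_ee_pos(),bot.current_joints(),bot.current_contact_force())
E
```

```text
[-5.23212603e-01 -3.00286746e-02  1.58874920e+00 -4.44089210e-16
  1.58287213e+00  1.04758372e+00]
3.275 [ 0.49992621 -0.15029111  0.31997828] [-5.23788760e-01 -2.99507107e-02  1.58871477e+00  1.15270102e-05
  1.58287735e+00  1.04753652e+00] [-0.63048997 -0.54723207 -0.65685034]
```

View pics/w1.png

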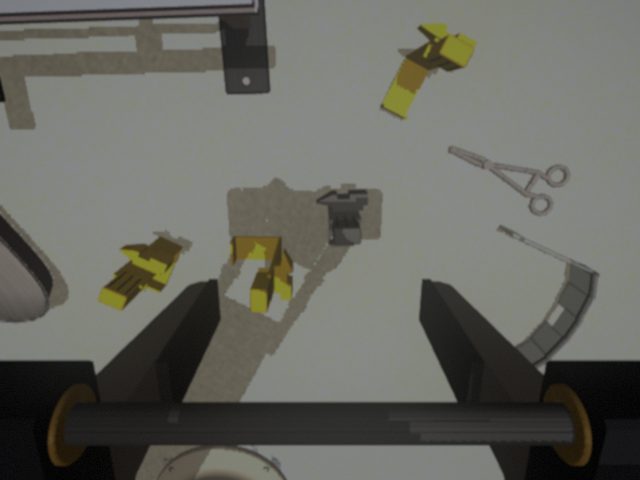

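```bash
python3 - <<'E'
import cv2
s=cv2.imread("pics/w1.png")
cv2.imwrite("pics/w1a.png",cv2.resize(s[170:320,220:400],None,fx=4,fy=4,interpolation=cv2.INTER_CUBIC))
cv2.imwrite("pics/w1b.png",cv2.resize(s[0:100,120:280],None,fx=5,fy=5,interpolation=cv2.INTER_CUBIC))
E
```

```text
(no output)
```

View pics/w1a.png

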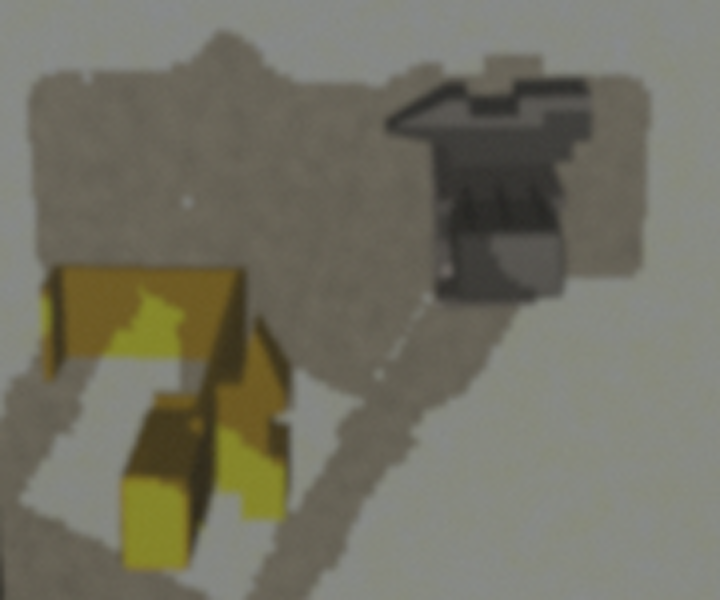

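View pics/w1b.png

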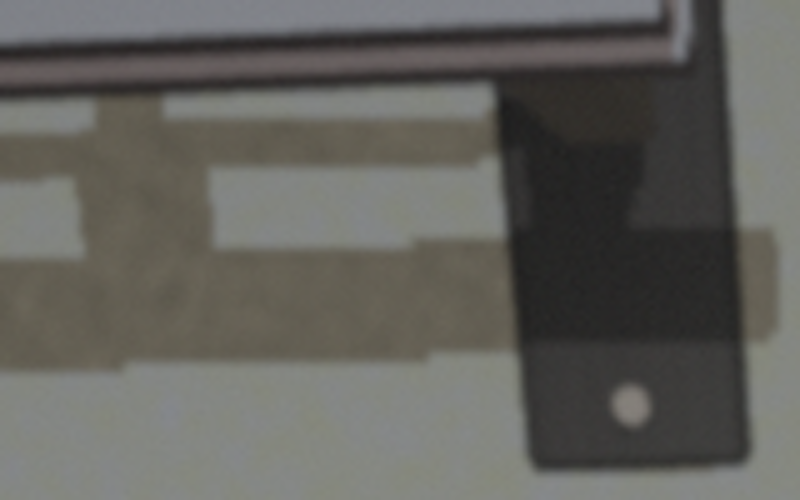

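```bash
python3 - <<'E'
from h import *
c=load("w1.npz"); o=-c['R'].T@c['t']; print("cam",o.round(4))
f=lambda L:np.array(L)/4+[220,170]
print("grip top rearL rearR frontR frontL\n",ray(c,f([(453,232),(562,232),(564,299),(450,302)]),.150).round(4))
print("slider rear edge L,groove L,R,rear R; nose\n",ray(c,f([(445,83),(470,80),(515,80),(588,80)]),.097).round(4),ray(c,f([(388,126)]),.092).round(4))
g=lambda L:np.array(L)/5+[120,0]
print("rail front top edge",ray(c,g([(0,46),(330,34),(660,24)]),.2065).round(4))
print("rail front bottom edge",ray(c,g([(0,93),(340,80),(688,65)]),.1735).round(4))
print("foot front edge",ray(c,g([(535,467),(745,464)]),.008).round(4))
s=load("side0.npz"); 
E
```

```text
cam [ 0.5845 -0.1504  0.4898]
grip top rearL rearR frontR frontL
 [[ 0.4849 -0.1626  0.15  ]
 [ 0.4848 -0.1862  0.15  ]
 [ 0.4696 -0.187   0.15  ]
 [ 0.4689 -0.1621  0.15  ]]
slider rear edge L,groove L,R,rear R; nose
 [[ 0.5071 -0.1623  0.097 ]
 [ 0.5078 -0.1683  0.097 ]
 [ 0.5078 -0.1793  0.097 ]
 [ 0.5077 -0.197   0.097 ]] [[ 0.4953 -0.1484  0.092 ]]
rail front top edge [[ 0.6427 -0.0276  0.2065]
 [ 0.644  -0.0685  0.2065]
 [ 0.645  -0.1093  0.2065]]
rail front bottom edge [[ 0.6437 -0.0124  0.1735]
 [ 0.6452 -0.0598  0.1735]
 [ 0.647  -0.1081  0.1735]]
foot front edge [[ 0.5995 -0.0483  0.008 ]
 [ 0.6001 -0.095   0.008 ]]
```

```bash
python3 - <<'E'
from h import *
from workcell import bot
bot.line_to([.56,-.04,.36],max_speed=.2); bot.hold(.2)
snap(bot,"wrist","w2"); print(bot.current_clock())
s=cv2.imread("pics/w2.png")
cv2.imwrite("pics/w2a.png",cv2.resize(s[130:290,300:460],None,fx=3.75,fy=3.75,interpolation=cv2.INTER_CUBIC))
E
```

```text
4.3333
```

View pics/w2.png

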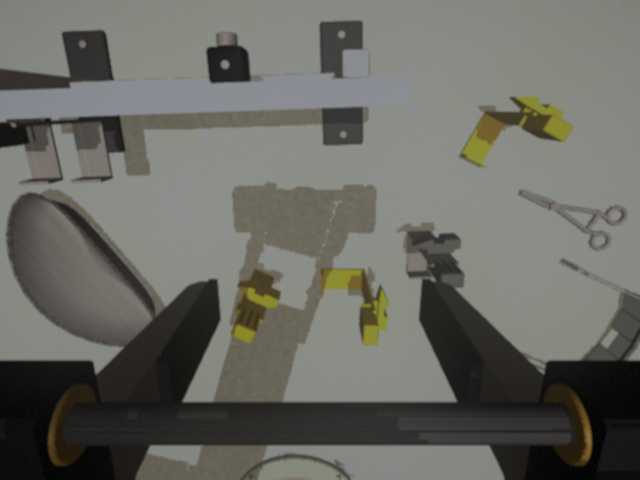

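View pics/w2a.png

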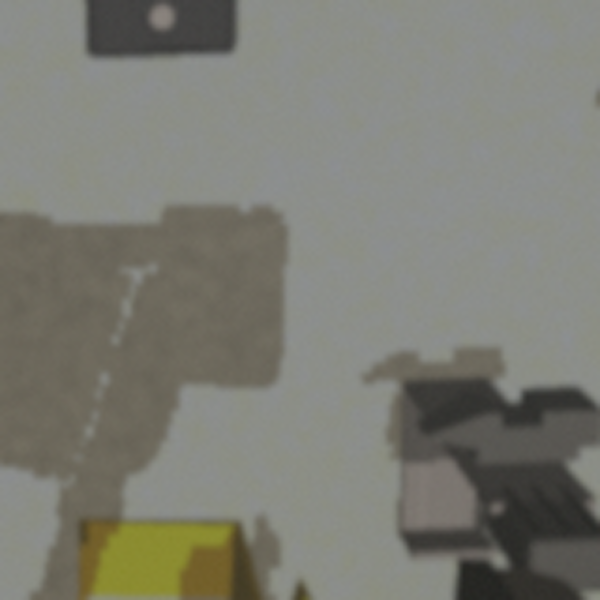

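The rail's top face runs from about (410,92) leftward. The black catch block is at about (228,65). I'll fit the rail edges by brightness.

```bash
python3 - <<'E'
from h import *
c=load("w2.npz"); im=c['pixels'].astype(float); print((-c['R'].T@c['t']).round(4))
b=im[:,:,0]
print(im[92,380:425].astype(int)[:, :].tolist()[20:40]); print(b[65:115,300].astype(int).tolist()); print(b[65:115,390].astype(int).tolist())
hsv=b-im[:,:,2]
m=((im[:,:,0]-im[:,:,2]>5)&(b>110)).astype(np.uint8)
m=cv2.morphologyEx(m,cv2.MORPH_OPEN,np.ones((3,3)))
F=[];Rr=[]
for u in list(range(140,205))+list(range(255,320))+list(range(372,405)):
    ys=np.where(m[70:120,u])[0]+70
    if len(ys)>20: F.append((u,ys.max()+.5)); 
    if len(ys)>20 and (u>372 or u<200): Rr.append((u,ys.min()-.5))
for L in (F,Rr):
    X=ray(c,L,.2065); k=np.polyfit(X[:,1],X[:,0],1); r=X[:,0]-np.polyval(k,X[:,1]);k=np.polyfit(X[abs(r)<.001,1],X[abs(r)<.001,0],1)
    print(len(L),k,"std",r.std(),"x at y=-.109",np.polyval(k,-.109), "at .04",np.polyval(k,.04))
for v in (82,88,94,100): 
    us=np.where(m[v])[0]; us=us[us<450]; print(v,us.max(),ray(c,[(us.max()+.5,v)],.2065).round(4))
print("catch block top", ray(c,[(209,80),(249,80),(228,45)],.2).round(4))
E
```

```text
[ 0.6443 -0.041   0.5294]
[[147, 141, 139], [147, 141, 138], [147, 142, 140], [146, 141, 139], [147, 141, 139], [147, 141, 139], [148, 141, 139], [146, 140, 137], [146, 141, 139], [143, 141, 138], [139, 141, 138], [136, 141, 139], [135, 141, 139], [136, 141, 138], [136, 140, 139], [138, 141, 138], [137, 141, 139], [138, 141, 138], [139, 142, 139], [139, 141, 139]]
[140, 140, 141, 139, 138, 137, 137, 134, 129, 130, 140, 144, 146, 146, 147, 146, 145, 146, 146, 146, 147, 145, 146, 147, 147, 147, 147, 147, 146, 148, 147, 148, 147, 147, 146, 146, 147, 147, 146, 149, 147, 147, 144, 133, 114, 99, 93, 94, 92, 93]
[132, 131, 130, 129, 130, 132, 132, 132, 132, 132, 135, 140, 143, 146, 146, 147, 146, 146, 147, 146, 148, 148, 146, 147, 147, 147, 146, 147, 147, 147, 147, 146, 147, 146, 144, 146, 147, 147, 148, 145, 142, 137, 138, 137, 136, 137, 137, 138, 137, 138]
163 [-0.03051633  0.64309023] std 0.0002355265543926198 x at y=-.109 0.6464165071699776 at .04 0.6418695735614407
92 [-0.01054848  0.66439518] std 0.00026119804808458165 x at y=-.109 0.6655449677070283 at .04 0.6639732439271183
82 409 [[ 0.6618 -0.1081  0.2065]]
88 409 [[ 0.6576 -0.1083  0.2065]]
94 408 [[ 0.6534 -0.1078  0.2065]]
100 408 [[ 0.6491 -0.1081  0.2065]]
catch block top [[0.6639 0.0418 0.2   ]
 [0.6639 0.0116 0.2   ]
 [0.688  0.0258 0.2   ]]
```

```bash
python3 - <<'E'
from h import *
from workcell import bot
bot.set_gripper(.55)
bot.line_to([.477,-.1745,.24],rv(0),max_speed=.2)
bot.line_to([.477,-.1745,.111],max_speed=.1)
bot.hold(.1); print(bot.current_contact_force(),bot.current_ee_pos())
bot.set_gripper(0.0,45)
print(bot.current_opening()*92,bot.current_contact_force(),bot.current_ee_pos())
bot.line_to([.477,-.1745,.131],max_speed=.05); bot.hold(.2)
print(bot.current_contact_force(),bot.current_ft_torque(),bot.current_clock())
for n in("scene","side","wrist"): snap(bot,n,"g_"+n)
s=cv2.imread("pics/g_side.png")[130:240,300:420]; t=cv2.imread("pics/g_scene.png")[220:330,200:320]
cv2.imwrite("pics/g1.png",np.hstack([cv2.resize(x,(400,367),interpolation=cv2.INTER_CUBIC) for x in (s,t)]))
E
```

```text
[-0.39209999  0.87768718  0.08512342] [ 0.47744945 -0.17477254  0.11166728]
27.043247322353732 [-0.1693535  -0.05488001  1.69872074] [ 0.47706694 -0.17451649  0.1111048 ]
[-0.72590591  0.78214368 -1.53546829] [-0.0170085  -0.0785592  -0.00078512] 9.025
```

View pics/g1.png

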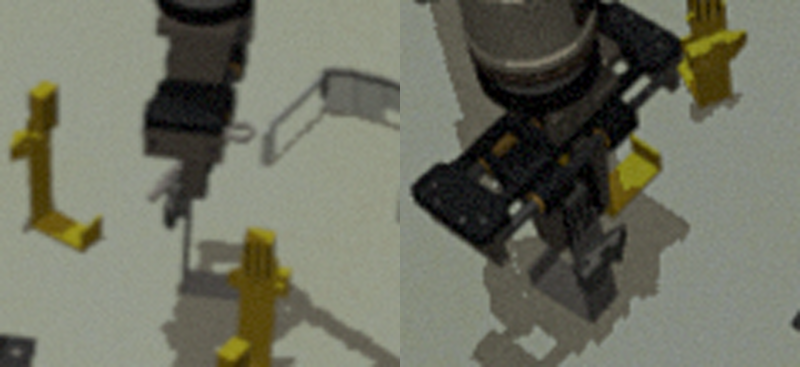

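View pics/g_wrist.png

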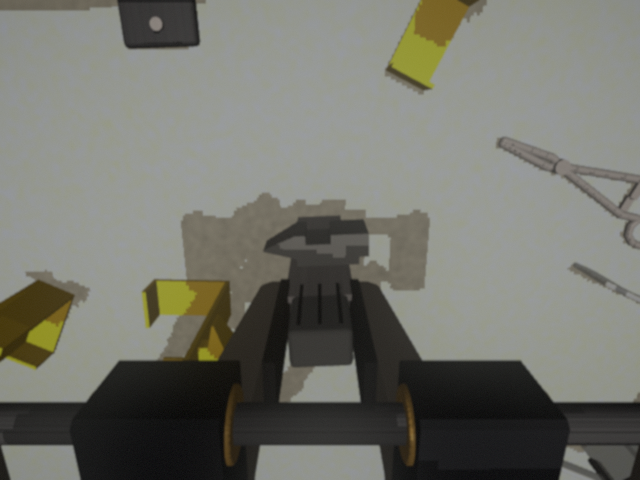

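```bash
python3 - <<'E'
import cv2
s=cv2.imread("pics/g_wrist.png")
cv2.imwrite("pics/g2.png",cv2.resize(cv2.convertScaleAbs(s[200:380,240:400],alpha=1.5),None,fx=4,fy=3.33,interpolation=cv2.INTER_CUBIC))
E
```

```text
(no output)
```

View pics/g2.png

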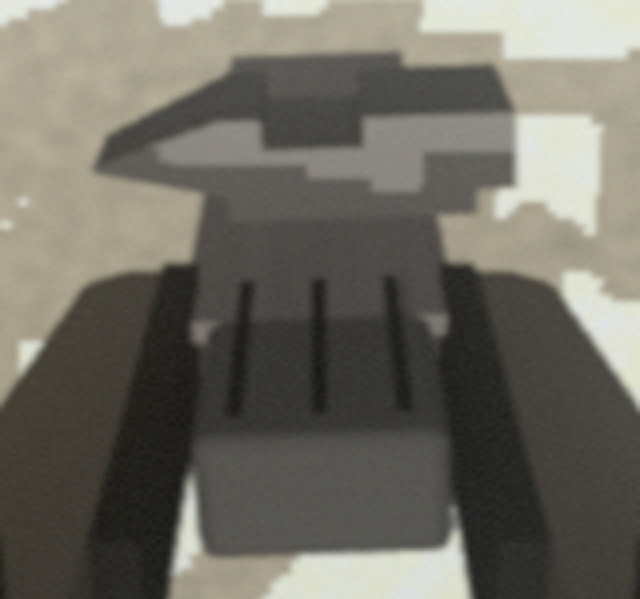

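```bash
python3 - <<'E'
from h import *
c=load("g_wrist.npz")
f=lambda L:np.array(L)/[4,3.333]+[240,200]
print("grip top rl rr fr fl\n",ray(c,f([(200,436),(447,430),(447,546),(208,553)]),.170).round(4))
print("slider top rear edge (groove L, groove R, end)\n",ray(c,f([(258,120),(364,115),(514,113)]),.117).round(4))
print("groove bottom",ray(c,f([(262,148),(362,145)]),.117).round(4))
print("nose",ray(c,f([(97,168)]),.105).round(4))
from workcell import bot
print(bot.current_ee_pos())
E
```

```text
grip top rl rr fr fl
 [[ 0.4847 -0.1638  0.17  ]
 [ 0.4853 -0.186   0.17  ]
 [ 0.4708 -0.1864  0.17  ]
 [ 0.47   -0.1643  0.17  ]]
slider top rear edge (groove L, groove R, end)
 [[ 0.5037 -0.1675  0.117 ]
 [ 0.5044 -0.1799  0.117 ]
 [ 0.5047 -0.1975  0.117 ]]
groove bottom [[ 0.4996 -0.1679  0.117 ]
 [ 0.5    -0.1797  0.117 ]]
nose [[ 0.4923 -0.1466  0.105 ]]
[ 0.476877   -0.17442658  0.1307763 ]
```

```bash
python3 - <<'E'
from h import *
from workcell import bot
bot.line_to([.477,-.1745,.216],max_speed=.15)
bot.line_to([.6364,-.1587,.216],max_speed=.12); bot.hold(.3)
print(bot.current_ee_pos(),bot.current_contact_force(),bot.current_ft_torque(),bot.current_clock())
for n in("scene","side","wrist"): snap(bot,n,"m_"+n)
s=cv2.imread("pics/m_wrist.png")
cv2.imwrite("pics/m1.png",cv2.resize(cv2.convertScaleAbs(s[180:380,140:400],alpha=1.4),None,fx=3,fy=3,interpolation=cv2.INTER_CUBIC))
s=cv2.imread("pics/m_side.png")[150:230,230:330]; t=cv2.imread("pics/m_scene.png")[230:330,290:390]
cv2.imwrite("pics/m2.png",np.hstack([cv2.resize(x,(400,400),interpolation=cv2.INTER_CUBIC) for x in (s,t)]))
E
```

```text
[ 0.63623785 -0.15879384  0.21614261] [-0.39345279  0.61275965 -1.28150542] [ 0.01996384  0.03043439 -0.00797284] 11.675
```

View pics/m1.png

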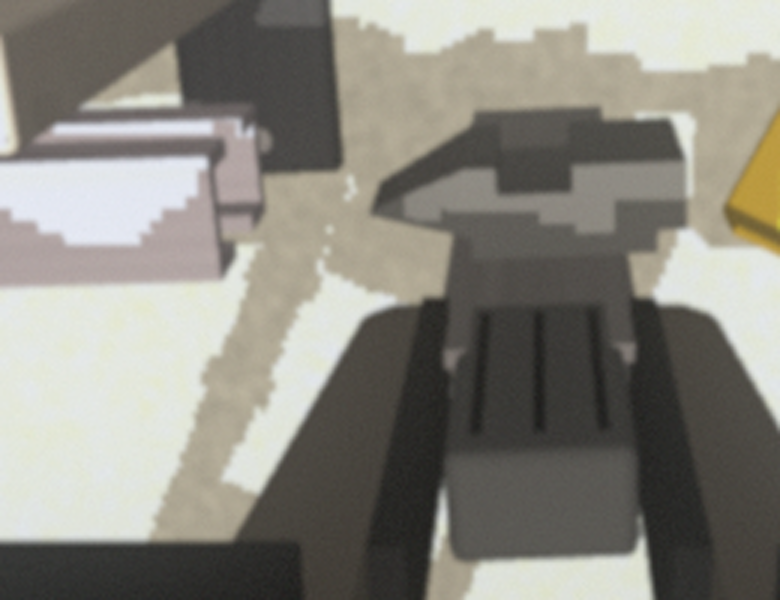

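View pics/m2.png

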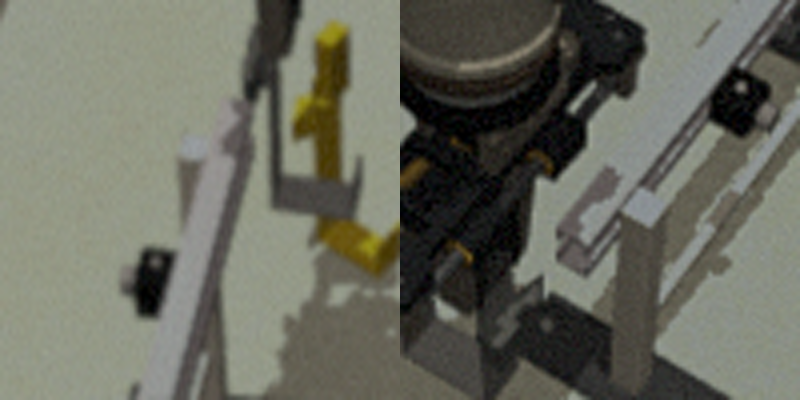

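```bash
python3 - <<'E'
from h import *
c=load("m_wrist.npz")
f=lambda L:np.array(L)/3+[140,180]
a=ray(c,f([(0,287),(222,277),(208,155),(0,158)]),.2065); print("rail front far, front mouth, rear mouth, rear far\n",a.round(4), np.diff(a[:2,0])/np.diff(a[:2,1]),(a[3]-a[2])[0]/(a[3]-a[2])[1])
b=ray(c,f([(497,165),(570,162),(686,159)]),.2022);print("slider rear edge",b.round(4),(b[2]-b[0])[0]/(b[2]-b[0])[1])
print("groove",ray(c,f([(498,192),(570,190)]),.2022).round(4))
print("grip",ray(c,f([(448,452),(636,447),(636,552),(453,558)]),.2552).round(4))
print("nose",ray(c,f([(372,210)]),.190).round(4))
E
```

```text
rail front far, front mouth, rear mouth, rear far
 [[ 0.645  -0.074   0.2065]
 [ 0.6466 -0.1091  0.2065]
 [ 0.6667 -0.1085  0.2065]
 [ 0.6662 -0.0768  0.2065]] [-0.04660315] -0.01340050279990827
slider rear edge [[ 0.6636 -0.1524  0.2022]
 [ 0.6641 -0.1638  0.2022]
 [ 0.6646 -0.182   0.2022]] -0.03157527229311393
groove [[ 0.6592 -0.1525  0.2022]
 [ 0.6595 -0.1639  0.2022]]
grip [[ 0.6441 -0.1479  0.2552]
 [ 0.6447 -0.1705  0.2552]
 [ 0.6301 -0.1708  0.2552]
 [ 0.6293 -0.1482  0.2552]]
nose [[ 0.6519 -0.1308  0.19  ]]
```

```bash
cat >> h.py <<'E'
def feed(bot,p0,d,s0,s1,step,lim,base,v=.03,every=1):
    """advance along d from p0, parameter s0..s1; stop when force change exceeds lim"""
    s=s0;i=0
    while s<s1-1e-6:
        s=min(s+step,s1); bot.line_to(list(np.array(p0)+s*np.array(d)),max_speed=v)
        f=np.array(bot.current_contact_force())-base; i+=1
        if i%every==0: print(f"s={1000*s:.1f} f={f.round(2)} p={np.round(1000*np.array(bot.current_ee_pos())-1000*(np.array(p0)+s*np.array(d)),2)}")
        if np.linalg.norm(f)>lim: print("STOP",s,f); break
    return s
E
python3 - <<'E'
from h import *
from workcell import bot
base=np.array([-.39,.61,-1.28])
s=feed(bot,[.6364,-.1587,.216],[-.032,1,0],0,.018,.006,8,base,v=.05)
s=feed(bot,[.6364,-.1587,.216],[-.032,1,0],.018,.045,.003,8,base)
print(bot.current_ft_torque(),bot.current_clock())
E
```

```text
s=6.0 f=[-0.32 -0.3  -0.41] p=[0.04 0.49 0.03]
s=12.0 f=[ 0.04 -0.44 -0.38] p=[0.01 0.42 0.  ]
s=18.0 f=[-0.23 -0.62 -1.48] p=[0.02 0.34 0.03]
s=21.0 f=[ 0.32 -0.32 -0.82] p=[0.01 0.14 0.02]
s=24.0 f=[ 0.07 -1.16 -0.11] p=[0.   0.17 0.02]
s=27.0 f=[ 0.7  -0.77 -0.67] p=[0.01 0.18 0.04]
s=30.0 f=[ 0.46 -0.67 -0.83] p=[-0.01  0.21  0.01]
s=33.0 f=[ 0.33 -1.21 -0.01] p=[-0.    0.2  -0.01]
s=36.0 f=[-0.48 -1.79 -0.6 ] p=[0.02 0.22 0.04]
s=39.0 f=[-0.2  -0.86  0.32] p=[0.   0.18 0.03]
s=42.0 f=[-0.14 -0.16  0.07] p=[-0.02  0.19 -0.01]
s=45.0 f=[ 1.28 -0.76 -0.58] p=[ 0.    0.22 -0.01]
[ 0.05055078  0.07278392 -0.01427333] 14.875
```

```bash
python3 - <<'E'
from h import *
from workcell import bot
base=np.array([-.39,.61,-1.28])
s=feed(bot,[.6364,-.1587,.216],[-.032,1,0],.045,.100,.005,7,base,v=.05)
print(bot.current_ft_torque(),bot.current_clock())
E
```

```text
s=50.0 f=[ 1.1  -1.4  -0.86] p=[-0.01  0.35 -0.01]
s=55.0 f=[ 0.25 -0.29 -0.54] p=[-0.01  0.35  0.01]
s=60.0 f=[ 1.07 -0.89 -0.56] p=[-0.01  0.34  0.01]
s=65.0 f=[ 0.21 -0.45 -1.08] p=[-0.    0.32  0.03]
s=70.0 f=[ 0.3   0.47 -0.4 ] p=[0.   0.34 0.01]
s=75.0 f=[ 0.62  0.55 -0.91] p=[0.01 0.34 0.02]
s=80.0 f=[-0.05 -0.97  0.02] p=[0.02 0.31 0.02]
s=85.0 f=[ 1.16 -0.06 -0.41] p=[-0.02  0.32  0.01]
s=90.0 f=[ 0.55 -0.38 -0.63] p=[0.   0.33 0.01]
s=95.0 f=[ 0.3  -1.15 -1.05] p=[-0.   0.3  0. ]
s=100.0 f=[ 0.24 -1.02 -0.85] p=[-0.    0.31  0.02]
[0.05202224 0.03392549 0.0080147 ] 17.625
```

```bash
python3 - <<'E'
from h import *
from workcell import bot
base=np.array([-.39,.61,-1.28])
P=[.6364,-.1587,.216];D=[-.032,1,0]
s=feed(bot,P,D,.100,.140,.005,7,base,v=.05,every=2)
s=feed(bot,P,D,s,.200,.002,8.5,base,v=.03)
print(bot.current_ft_torque(),bot.current_clock())
E
```

```text
s=110.0 f=[-0.74 -0.7  -0.4 ] p=[-0.03  0.32  0.02]
s=120.0 f=[ 0.75  0.39 -0.55] p=[0.   0.31 0.01]
s=130.0 f=[ 1.02 -0.85 -0.89] p=[-0.01  0.33  0.03]
s=140.0 f=[ 0.88 -0.35  0.31] p=[-0.03  0.34 -0.01]
s=142.0 f=[ 0.37 -0.68 -0.4 ] p=[0.02 0.06 0.02]
s=144.0 f=[-0.64 -1.67 -0.42] p=[-0.01  0.07  0.01]
s=146.0 f=[-0.06 -0.75  0.72] p=[ 0.    0.16 -0.  ]
s=148.0 f=[ 0.57 -0.12  0.1 ] p=[-0.02  0.15 -0.03]
s=150.0 f=[-0.03 -0.25  0.09] p=[0.01 0.14 0.01]
s=152.0 f=[ 0.2   0.18 -0.49] p=[-0.01  0.13 -0.01]
s=154.0 f=[ 0.58 -0.83 -1.35] p=[0.01 0.12 0.03]
s=156.0 f=[ 0.7  -0.34 -0.28] p=[0.02 0.11 0.01]
s=158.0 f=[ 0.27 -0.32 -0.23] p=[-0.07  0.14 -0.04]
s=160.0 f=[-0.43 -0.33 -1.23] p=[-0.17  0.06 -0.09]
s=162.0 f=[-0.92 -2.17 -0.29] p=[-0.15 -0.06 -0.09]
s=164.0 f=[-0.98 -2.88  0.2 ] p=[-0.07 -0.05 -0.02]
s=166.0 f=[-0.43 -3.6  -1.13] p=[-0.03  0.08 -0.02]
s=168.0 f=[-1.06 -3.16 -0.87] p=[-0.04  0.1  -0.03]
s=170.0 f=[-0.87 -4.16 -0.41] p=[-0.03  0.11 -0.02]
s=172.0 f=[-0.25 -3.86 -0.44] p=[-0.03  0.12 -0.03]
s=174.0 f=[-1.29 -0.2  -0.21] p=[-0.18  1.2  -0.1 ]
s=176.0 f=[-1.53 -0.32  0.03] p=[-0.05  0.39 -0.06]
s=178.0 f=[-2.59 -1.74 -0.6 ] p=[-0.01  0.01 -0.03]
s=180.0 f=[-0.42 -1.59  0.49] p=[0.01 0.12 0.04]
s=182.0 f=[-1.57  0.31 -0.72] p=[-0.02  1.07 -0.03]
s=184.0 f=[-0.91 -0.3   0.02] p=[ 0.    0.29 -0.03]
s=186.0 f=[-0.85 -0.96  0.45] p=[0.03 0.   0.02]
s=188.0 f=[-1.63 -0.54 -0.91] p=[0.01 0.05 0.04]
s=190.0 f=[-1.36 -5.3  -0.92] p=[ 0.11 -0.97  0.04]
s=192.0 f=[-0.25 -8.49 -1.42] p=[ 0.25 -2.27  0.03]
STOP 0.19200000000000006 [-0.24606009 -8.48883735 -1.41994561]
[-1.74725074  0.20213118 -0.20497284] 26.125
```

```bash
python3 - <<'E'
from h import *
from workcell import bot
base=np.array([-.39,.61,-1.28])
P=np.array([.6364,-.1587,.216]);D=np.array([-.032,1,0])
for s in np.arange(.190,.178,-.001):
    bot.line_to(list(P+s*D),max_speed=.03); f=np.array(bot.current_contact_force())-base
    print(round(s*1e3,1),f.round(2),((np.array(bot.current_ee_pos())-P)[1]*1e3).round(2))
    if f[1]>6: break
print(bot.current_ft_torque(),bot.current_clock())
E
```

```text
190.0 [-0.89 -6.75 -0.67] 189.09
189.0 [-1.19 -6.4  -1.92] 188.85
188.0 [-1.09 -2.98 -0.01] 188.43
187.0 [-1.52 -0.9  -0.56] 187.79
186.0 [-1.08  0.53 -0.1 ] 186.26
185.0 [-0.36  0.37  0.09] 184.97
184.0 [-0.22  0.17 -0.99] 183.88
183.0 [-1.34  2.31 -0.54] 183.26
182.0 [-0.48  3.76 -1.54] 182.72
181.0 [-0.88  5.53 -0.1 ] 182.31
180.0 [-0.7   7.79 -0.52] 181.98
[1.80822529 0.34163427 0.23667934] 28.875
```

```bash
python3 - <<'E'
from h import *
from workcell import bot
P=np.array([.6364,-.1587,.216]);D=np.array([-.032,1,0]); p=P+.1856*D
bot.line_to(list(p),max_speed=.03); bot.hold(.2); print(bot.current_contact_force())
bot.line_to(list(p-[0,0,.001]),max_speed=.02); bot.hold(.2); print(bot.current_contact_force())
bot.set_gripper(.55); bot.hold(.2); print(bot.current_opening()*92,bot.current_contact_force(),bot.current_ee_pos())
bot.line_to(list(p+[0,0,.09]),max_speed=.08)
bot.line_to(list(p+[-.06,0,.15]),max_speed=.12); bot.hold(.5)
print(bot.current_contact_force(),bot.current_clock())
for n in("scene","side","wrist"): snap(bot,n,"e_"+n)
s=cv2.imread("pics/e_side.png")[150:330,230:330]; t=cv2.imread("pics/e_scene.png")[140:350,310:440]
cv2.imwrite("pics/e1.png",np.hstack([cv2.resize(x,(390,600),interpolation=cv2.INTER_CUBIC) for x in (s,t)]))
E
```

```text
[-1.81759415 -0.01830226 -2.07238777]
[-1.4182955  -0.63106697 -0.32057327]
50.28749336181457 [0.61965685 0.77757994 0.29161641] [0.63047589 0.02692216 0.21499754]
[-0.2267155  -0.14364332  0.19227717] 33.2333
```

View pics/e1.png

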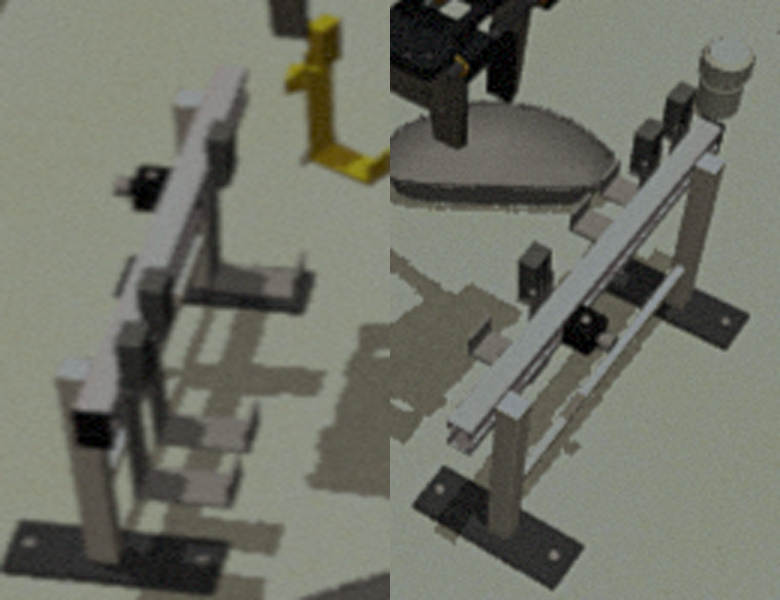

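View pics/e_wrist.png

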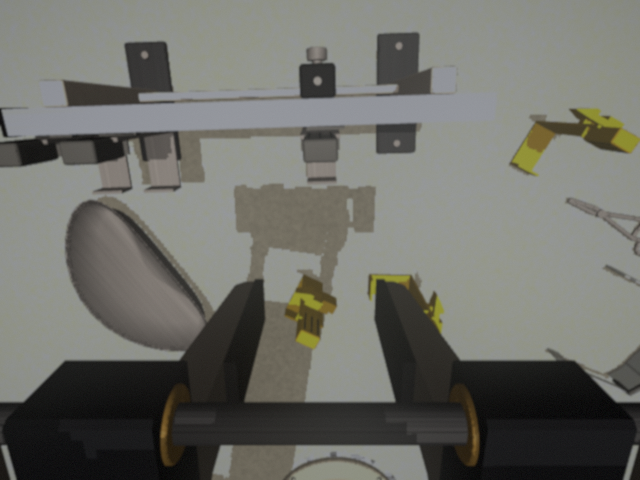

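The carrier hangs upright at about (320,150) in the wrist view, in line with the catch block at about (318,80). The gripper is clear and the dish and other objects are where they were, so I'm handing in.

```bash
python3 - <<'E'
from workcell import bot
bot.job_done(); print(bot.current_clock())
E
```

```text
the job is handed in; nothing more can be done
the job is handed in; nothing more can be done
```

The carrier is back on the rail, held by the catch and released, and I handed the job in at about 33 s of the 72 s allowed. The hand-in gives no verdict, so the result rests on my own checks.

- **Grasp and feed:** I gripped the grey carrier by its block and lined its slider up with the rail mouth using the wrist camera. I then fed it in with small, force-checked steps. Forces stayed around 1–2 N up to the catch.
- **Finding the catch:** the pin wedged back at up to about 4 N, then dropped in. The carrier then stopped dead at about 8.5 N going forward and 7.8 N going back, with about 4 mm of free play between. That matches the groove's ±2 mm and is well under the 30 N limit.
- **Release:** I centred the carrier in that play, lowered it 1 mm to rest, opened the gripper and moved away. The wrist force fell back to near zero.
- **Final pictures:** the carrier hangs upright in line with the catch block, and nothing else looks moved. The pin's depth in the groove can't be seen, so that part rests on the feel test. I also judged the other objects by eye only, without measuring them.

The gripper read 27 mm on the 24 mm block, and the wrist camera showed the carrier turned about 0.03 rad in the grip. That matched the rail's own angle, so I left it uncorrected.

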